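# Return four watchmaking pieces to their outline mats

### The arm

A 6-joint arm with a two-finger parallel gripper is mounted at the origin on a cart in front of the work surface, level with it; the furniture and walls round the work are solid. World frame = base frame: x ahead of the robot, y to its left, z up, the work surface at z = 0. Lengths are in mm, angles in rad, forces in N, time in s.
With the tool pointing down it reaches from about 300 to 775 mm from the base axis. Payload 14.6 kg.
Tool frame: the origin (TCP) lies on the centre line of the jaws, within the pads' length; the fingertips stand ahead of it and the grasp point (between the pads) is the TCP (manip.tip_reach is the z of the fingertips in the tool frame, in mm); z points along the fingers, y is the direction in which the jaws open and shut (so a half turn about z gives the same grasp; the last joint's range is limited). The gripper opens to 94 mm and grips with 3 to 60 N. Pads are 16 mm wide; open, the fingers measure 119 mm over their backs; the gripper's body (75 mm by 177 mm) begins 78 mm behind the grasp point.
Start: joints at [-1.389, 0.3, 1.521, -0, 1.321, -0.067], TCP at [135.426, -533.056, 224.446] pointing down, gripper open.
Joint ranges: [-3.03, 3.03], [-0.79, 2.21], [0.23, 2.52], [-1.04, 4.18], [0, 3.07], [-2.55, 2.55]. Speed limits (rad/s): [2.22, 2.22, 2.57, 3.14, 3.14, 3.14].

### API

Orientations are given as [roll, pitch, yaw] about the fixed x, y, z axes, in that order (R = Rz(yaw) Ry(pitch) Rx(roll)).
In Python, from cell import manip, camera, search_frame, masks_of, tip_of gives the robot as it stands.
- The arm moves only by the tool send_rows, never from a script. Its argument "plan" is a list of rows, each an object with "travel": the shift along the tool's x, y, z in mm, a list of three; "delta_rot": the turn, a rotation vector about the tool's x, y, z in degrees, a list of three; "fingers": the gripper's target within -1 to 1 (shut at 1, half-way at 0, fully open at -1). In form: [{"travel": [dx, dy, dz], "delta_rot": [wx, wy, wz], "fingers": fingers}, ...]. A call has 1 to 20 rows; each row shifts and turns the commanded pose from where the row before left it, along the tool's axes as they then stand; what a row does not reach is not made up. A row lasts 1/8 s, in which the tool goes at most 62.5 mm and 10.7 degrees, less where a joint would pass 70% of its speed; a pose out of reach is approached as far as the arm can. A call is refused whole if a number of a shift passes 62.5 or a number of a turn 10.7, either way. A call with a gripper value outside its range is refused whole. The fingers move at their own pace and stop on an object; "grip_force" is the grip in N (left out, the last holds). Time passes only in rows, so rows that do not move let the fingers close. It gives the time, the measured TCP pose, the force and the opening at its end, in the units of the state.
- manip.read_state(): the state, without advancing time (a new reading comes with each control period).
- camera(name): name is "scene" or "top" or "wrist"; returns a dict with "color" (480x640x3 uint8, red, green, blue), "z_map" (480x640 float32, mm along the optical axis (not along the pixel's ray), 0 where there is no reading), "fov_y" (degrees; the focal length in pixels is half the picture's height over the tangent of half this angle, whatever the lens; pixels are square), "cx", "cy" (the principal point, pixels), "k1" (the pictures are not rectified: a ray, as slopes to the right and down, at radius r is drawn at 1 + k1 r^2 times it, then the intrinsics apply), "world_from_camera" (4x4, takes a point from camera to world coordinates); the wrist camera has in their place "tool_from_camera" (4x4, takes a point from camera to tool coordinates, whose origin is the TCP and whose axes are the flange's). Camera axes: x right, y up, looking along -z (the intrinsics and any distortion apply to the point x, -y, -z); pixel columns grow to the right and rows downward; lengths in mm; the calibration is good to about 2 mm. A picture is of the moment at which its call begins: read the wrist's pose just before it.
- manip.sign_off(): hands the job in, once; it reports no verdict.
Trained networks look in the newest picture that a camera, given by its name, has taken for a name from the list of things; names that differ only in an ending like _2 or _b are one class to them, and where a whole thing is asked for, a point or a joint stands for the part that bears it (a point fixed in the world has none). Each returns a list of dicts, best first, with "confidence" (0 to 1); they miss things now and then, are a little off and sometimes report something else, mostly with a low value. They report only what shows in the picture. A call takes as long as a camera call. They do not tell look-alikes from the thing itself.
- search_frame(name, camera): "at" ([x, y, z] in mm, in the coordinates of the camera as it stood for that picture, good to about 4 mm: the middle of the surface that is visible of it).
- masks_of(name, camera): "region" (480x640 bool, what is visible of it).
- tip_of(name, camera): "at" ([x, y, z] in mm, in the coordinates of the camera as it stood for that picture, good to about 4 mm: a listed point, or the origin of a listed thing).
The state is a dict: "clock": time; "joints": joint angles; "qd": joint speeds; "effort": joint torques, N m; "eef_pos": TCP position; "eef_rot": TCP orientation; "wrist_force": force on the tool from outside, world axes, zero at the start; "moment": the same for the moment, N m; "finger_gap": finger opening in mm.
Only numpy, scipy, OpenCV 4.12 (cv2) and the standard library are available. Lean on these libraries where they do the work, as an engineer would, in place of code of your own. Each camera call takes 0.05 s, during which the arm holds its last target. There are 200 camera calls.

### The job

Tidy the bench: put the eye loupe, the round brass box, the movement holder and the empty watch case each on the black mat that shows its own yellow outline, right way up, centred on the outline and, for the holder and the watch case, turned to line up with it (either way round will do). Leave the oil stand and the open red box where they are.

Things in the scene. Friction and masses are not known exactly. Their poses are not given: they have to be found in the camera images.
- loupe: black eye loupe with a white ring, standing upright, a cylinder 30 mm across and 31 mm tall, 12 g. Origin: centre of its underside; z up.
- brass_box: round brass-yellow parts box, closed, 45 mm across and 23 mm tall, 45 g. Origin: centre of its underside; z up.
- movement_holder: wooden block with two upright grey metal jaws, 30 mm (x) by 58 mm (y); the wood is 12 mm tall, the jaws (26 mm along x, 6 mm thick along y, at y = -12 and y = +18 mm) reach 20 mm; one rigid piece, 60 g. Grip it across its 30 mm width (x). Origin: centre of its underside; y along its long side, z up.
- watch_case: empty steel watch case lying flat, 35 g: a ring 38 mm across, 9 mm tall, two pairs of thin lugs to +x and -x (10 mm either side of the ring's centre, 46 mm over all), a small crown at -y. Origin: middle of the underside; the ring's centre lies 2 mm from it towards +y; z up. Grip over the ring, between lugs and crown: e.g. along a line 57 degrees from +x towards +y.
- loupe_mat: fixed black rubber mat, 70 x 70 x 4 mm, with a yellow silhouette in its middle: a small disc, 34 mm across, for the eye loupe (the loupe's 30 mm outline). Origin: centre of the mat's underside (the top face is at z = +4 mm), x and y along its sides; turned by up to 20 degrees.
- box_mat: fixed black rubber mat, 70 x 70 x 4 mm, with a yellow silhouette in its middle: a large disc, 51 mm across, for the round parts box. Origin: centre of the mat's underside (the top face is at z = +4 mm), x and y along its sides; turned by up to 20 degrees.
- holder_mat: fixed black rubber mat, 70 x 70 x 4 mm, with a yellow silhouette in its middle: a rounded rectangle, 34 mm (x) by 62 mm (y), for the movement holder. Origin: centre of the mat's underside (the top face is at z = +4 mm), x and y along its sides; turned by up to 20 degrees.
- case_mat: fixed black rubber mat, 70 x 70 x 4 mm, with a yellow silhouette in its middle: a disc 41 mm across with two pairs of short lugs at +x and -x and one small crown stub at -y (the disc's centre 2 mm towards +y), for the watch case. Origin: centre of the mat's underside (the top face is at z = +4 mm), x and y along its sides; turned by up to 20 degrees.
- oil_stand: bystander, leave alone: loose black stand with four coloured caps, 34 x 94 x 20 mm. Origin: centre of its underside.
- red_box: bystander, leave alone: loose open red box, 66 x 94 mm, 56 mm tall. Origin: centre of its underside.
Not all that is in view belongs to the job. There is more than one size of the loupe; the one meant has the size given above.

How it is judged (in metres and radians):
At the end, for the whole second after the job is handed in: Each piece rests released, still and upright (within 7 degrees) on its own mat, its centre within 10 mm of the outline's centre; the holder's and the watch case's y axes are within 14 degrees of their mats' y axes, either way round; stand and red box not moved over 15 mm (horizontal distance between loupe and loupe_mat below 0.01 m and z of loupe in the frame of loupe_mat between 0.001 and 0.009 m and angle between each of loupe, brass_box, movement_holder, watch_case's own z axis and vertical below 0.12 rad and linear speed of each of loupe, brass_box, movement_holder, watch_case below 0.02 m/s and horizontal distance between brass_box and box_mat below 0.01 m and z of brass_box in the frame of box_mat between 0.001 and 0.009 m and horizontal distance between movement_holder and holder_mat below 0.01 m and z of movement_holder in the frame of holder_mat between 0.001 and 0.009 m and angle between the y axis of movement_holder and the y axis of holder_mat, either way round below 0.25 rad and horizontal distance between watch_case and case_mat below 0.01 m and z of watch_case in the frame of case_mat between 0.001 and 0.009 m and angle between the y axis of watch_case and the y axis of case_mat, either way round below 0.25 rad); the robot touches nothing.
It fails at once if the oil stand is pushed more than 15 mm away (distance of oil_stand from where it was at the start of the episode above 0.015 m).
It fails at once if the open red box is pushed more than 15 mm away (distance of red_box from where it was at the start of the episode above 0.015 m).
It also fails if it takes over 102 s, if anything falls off the work surface, if the arm or the gripper's body presses on something with over 40 N, if the wrist force passes 120 N, or if a joint passes its speed limit or range.

## Working session

There is one attempt and no reset: what is moved stays moved. The work goes in short steps, Python scripts to look and compute and a tool call to move; the robot and the scene stay as the last step left them, time stands still between calls to the robot, and variables do not carry over. Pictures are saved under pics/ and viewed, about 12 in all and at most 16, crops included, and the job is handed in when it is done.

Besides the shell and the picture viewer there is one more tool, called after ">>>" in YAML: its name, and indented under it one key for each argument. send_rows: Moves the arm, as the interface text tells. Its arguments: {"type":"object","properties":{"plan":{"type":"array"},"grip_force":{"type":"number"}},"required":["plan"]}

```bash
ls; mkdir -p pics
cat > h.py <<'E'
import numpy as np, cv2
from cell import manip, camera, search_frame, masks_of, tip_of
from scipy.spatial.transform import Rotation as R
np.set_printoptions(precision=1,suppress=True)
def shot(n,f=None):
    s=manip.read_state(); c=camera(n)
    if 'world_from_camera' in c: T=np.array(c['world_from_camera'])
    else:
        W=np.eye(4);W[:3,:3]=R.from_euler('xyz',s['eef_rot']).as_matrix();W[:3,3]=s['eef_pos']
        T=W@np.array(c['tool_from_camera'])
    c['T']=T
    if f: cv2.imwrite('pics/'+f,cv2.cvtColor(c['color'],cv2.COLOR_RGB2BGR))
    return c
def pts(c,uv,z=None):
    """pixels -> world; z: plane height, else from depth"""
    uv=np.atleast_2d(np.array(uv,float)); f=240/np.tan(np.radians(c['fov_y'])/2); k=c['k1']
    d=(uv-[c['cx'],c['cy']])/f; x=d.copy()
    for _ in range(20): x=d/(1+k*(x**2).sum(1,keepdims=True))
    ray=np.c_[x[:,0],-x[:,1],-np.ones(len(x))]
    if z is None:
        q=c['z_map'][uv[:,1].astype(int),uv[:,0].astype(int)]
    else:
        w=ray@c['T'][:3,:3].T; q=(z-c['T'][2,3])/w[:,2]
    return (ray*q[:,None])@c['T'][:3,:3].T+c['T'][:3,3]
def w(c,p): return c['T'][:3,:3]@np.array(p)+c['T'][:3,3]
NAMES='loupe brass_box movement_holder watch_case loupe_mat box_mat holder_mat case_mat oil_stand red_box'.split()
E
python3 - <<'E'
from h import *
print(manip.tip_reach, manip.read_state())
for n in ('top','scene'):
    c=shot(n,n+'0.png'); print(n,c['fov_y'],c['cx'],c['cy'],c['k1'],c['T'])
    for m in NAMES:
        for d in search_frame(m,n): print(m,round(d['confidence'],2),w(c,d['at']))
E
```

```text
pics
19.0 {'clock': 0.0, 'joints': array([-1.4,  0.3,  1.5,  0. ,  1.3, -0.1]), 'qd': array([ 0.,  0.,  0., -0., -0., -0.]), 'effort': array([ -0. , -53.2, -35.3,   0.1,   0. ,  -0. ]), 'eef_pos': array([ 135.4, -532.8,  223.9]), 'eef_rot': array([-3.1, -0. ,  0.2]), 'wrist_force': array([-0.2, -0.8,  0.3]), 'moment': array([ 0., -0.,  0.]), 'finger_gap': 93.89483719914075}
top 48.640190486141904 326.90543783054875 232.15154952912724 -0.0798816993118375 [[  0.    1.   -0.1 513.5]
 [ -1.    0.    0.   92.8]
 [  0.    0.1   1.  976.7]
 [  0.    0.    0.    1. ]]
loupe 0.88 [708.8 337.7  31.1]
loupe 0.79 [767.6 288.5  34.8]
loupe 0.76 [647.5 253.   21.1]
brass_box 0.73 [545.2  39.7  22.6]
movement_holder 0.73 [361.3 278.    8.8]
watch_case 0.49 [434.   67.5   7.4]
loupe_mat 0.75 [607.5 144.5   2. ]
box_mat 0.81 [433.8 -58.5   3.2]
holder_mat 0.9 [573.7 340.7   3.1]
case_mat 0.76 [463.4 328.2   3.9]
case_mat 0.42 [543.8  40.7  20.8]
oil_stand 0.57 [ 457.6 -176.1   16.3]
red_box 0.65 [788.3 189.9   2.5]
scene 57.793669283022915 324.1016822070715 240.3496198503872 -0.07974567593960258 [[ -0.6   0.4  -0.7 -65. ]
 [ -0.8  -0.3   0.5 563.1]
 [ -0.    0.8   0.6 585.2]
 [  0.    0.    0.    1. ]]
loupe 0.84 [760.5 293.9  27.4]
loupe 0.74 [640.5 257.6  17.6]
loupe 0.61 [693.5 346.8  29. ]
brass_box 0.79 [531.8  47.4  23.8]
brass_box 0.18 [427.4 -54.2   2.6]
movement_holder 0.82 [354.6 286.9   9.6]
movement_holder 0.68 [433.   72.1   8.9]
watch_case 0.76 [429.5  72.9   8. ]
loupe_mat 0.59 [627.2 152.    3.4]
box_mat 0.75 [434.5  72.1   9.2]
box_mat 0.7 [430.  -53.7   2. ]
holder_mat 0.69 [570.  343.2   8.4]
case_mat 0.9 [456.4 333.9   4.4]
oil_stand 0.75 [ 449.7 -167.3   19.5]
red_box 0.9 [755.2 195.2  34.7]
```

View pics/top0.png

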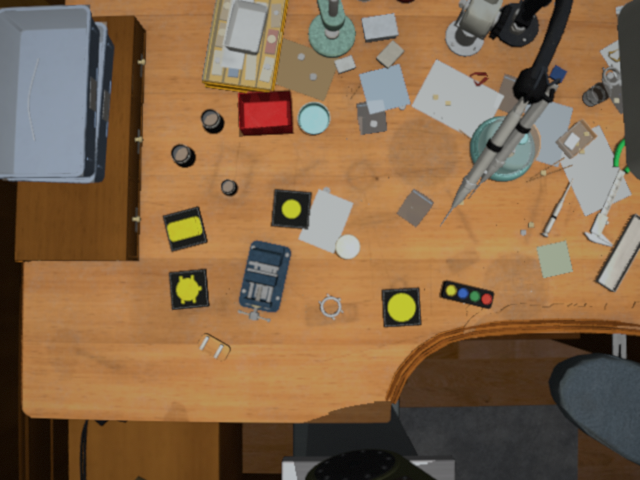

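View pics/scene0.png

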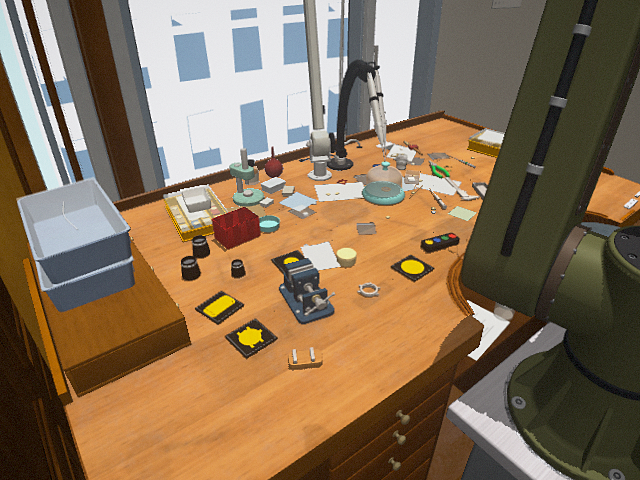

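Candidates: loupes at top-image pixels (211,120), (182,155) (both big) and (229,187) (small); the latter should be the 30 mm one. Brass box at (347,246), not the teal dish at (314,119). Watch case at (331,306), holder at (214,345). The blue vise at (265,278) is an obstacle. I'll measure these next.

Run:
```python
from h import *
c=shot('top')
v,u=np.mgrid[0:480,0:640]; P=pts(c,np.c_[u.ravel(),v.ravel()]).reshape(480,640,3)
np.save('P.npy',P)
def box(n,u0,u1,v0,v1,zmin):
    Q=P[v0:v1,u0:u1].reshape(-1,3); q=Q[Q[:,2]>zmin]; print(n,len(q),'ctr',q.mean(0),'min',q.min(0),'max',q.max(0))
box('big1',195,228,100,136,15);box('big2',168,196,140,172,15);box('small',218,240,176,198,15)
box('vise',232,295,235,322,15);box('brass',333,362,232,262,12);box('red',235,295,90,138,15)
box('cabinet',110,140,150,258,15); box('stand',438,496,278,310,8)
hsv=cv2.cvtColor(c['color'],cv2.COLOR_RGB2HSV)
for n,(a,b) in dict(loupe=(291,209),box=(401,307),holder=(185,229),case=(188,290)).items():
    s=np.zeros((480,640),bool);s[b-22:b+23,a-22:a+23]=1
    ye=s&(hsv[...,0]>22)&(hsv[...,0]<36)&(hsv[...,1]>180)&(hsv[...,2]>120)
    bl=s&(hsv[...,2]<70)
    y=pts(c,np.argwhere(ye)[:,::-1],4)[:,:2].astype(np.float32)
    m=pts(c,np.argwhere(bl|ye)[:,::-1],4)[:,:2].astype(np.float32)
    print(n,'yellow',y.mean(0),cv2.minAreaRect(y),'mat',cv2.minAreaRect(m))
f=cv2.resize(cv2.cvtColor(c['color'],cv2.COLOR_RGB2BGR)[90:380,150:420],None,fx=2.9,fy=2.05,interpolation=2)
f=cv2.resize(cv2.cvtColor(c['color'],cv2.COLOR_RGB2BGR)[95:215,160:320],None,fx=5,fy=5,interpolation=2)
cv2.imwrite('pics/crop1.png',f)
```

```text
big1 376 ctr [764.6 284.6  53.5] min [513.5  92.8  15. ] max [788.5 307.9 976.7]
big2 370 ctr [707.1 340.1  33.9] min [513.5  92.8  15.4] max [727.1 358.3 976.7]
small 191 ctr [646.7 253.3  44.2] min [513.5  92.8  15. ] max [662.9 269.4 976.7]
vise 1728 ctr [488.4 188.8  66. ] min [412.4  92.8  15.5] max [548.8 235.4 976.7]
brass 497 ctr [541.2  41.9  25.7] min [513.5  19.6  16.6] max [562.7  92.8 976.7]
red 974 ctr [782.3 191.3  48.8] min [513.5  92.8  15.1] max [829.2 237.  976.7]
cabinet 2949 ctr [615.9 432.4  64.8] min [513.5  92.8  15. ] max [717.5 458.3 976.7]
stand 965 ctr [ 456.6 -175.7   26. ] min [ 430.2 -226.6    8. ] max [513.5  92.8 976.7]
loupe yellow [611.8 143.7] ((611.9000244140625, 143.6605987548828), (31.39519500732422, 33.11509704589844), 0.20145906507968903) mat ((611.7069091796875, 143.66204833984375), (65.03458404541016, 65.5240478515625), 84.9786148071289)
box yellow [431.7 -58.9] ((431.7868347167969, -59.356536865234375), (49.69870376586914, 51.09358596801758), 89.90660095214844) mat ((431.95965576171875, -58.115272521972656), (65.77496337890625, 67.22420501708984), 2.9616942405700684)
holder yellow [574.3 339.9] ((574.5167846679688, 339.6850891113281), (34.74161911010742, 60.015357971191406), 14.877449989318848) mat ((574.6551513671875, 338.5542297363281), (65.8643569946289, 66.77739715576172), 15.241207122802734)
case yellow [463.7 332.5] ((463.8036193847656, 330.4362487792969), (49.561744689941406, 46.28354263305664), 5.0345048904418945) mat ((463.9981689453125, 330.18560791015625), (67.45275115966797, 66.86810302734375), 5.634978771209717)
```

View pics/crop1.png

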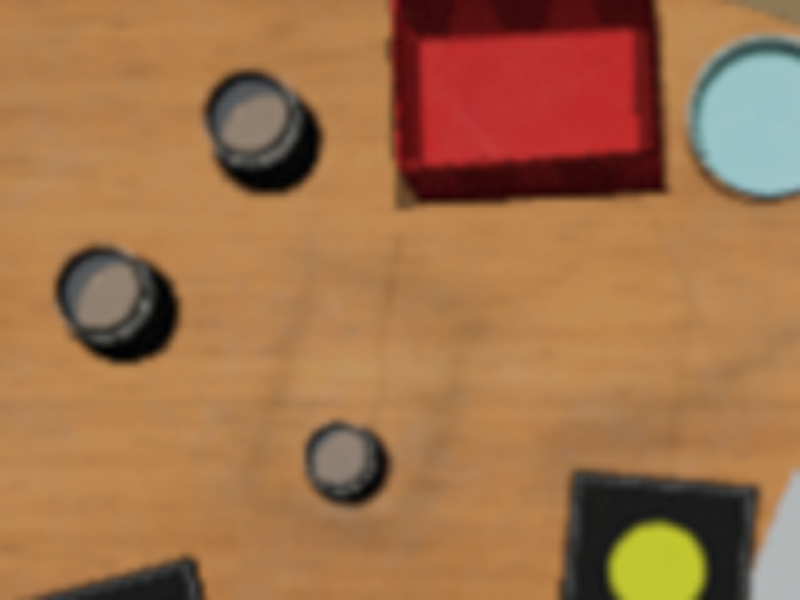

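Crop confirms: small loupe at crop (345,462), next to two taller ones; the small one is ours.

```bash
cat >> h.py <<'E'
def plan(target, yaw, z):
    """print total tool-axis shift and yaw turn (deg) to reach world target with tool down; yaw=world angle of tool x"""
    s=manip.read_state(); M=R.from_euler('xyz',s['eef_rot'])
    G=R.from_euler('xyz',[np.pi,0,np.radians(yaw)])
    d=(M.inv()*G).as_rotvec(degrees=True)
    t=np.r_[target,z]-s['eef_pos']
    print('pos',s['eef_pos'],'rot',np.degrees(s['eef_rot']),'shift tool',M.inv().apply(t),'norm',np.linalg.norm(t),'rotvec',d,'clock',s['clock'])
E
python3 - <<'E'
from h import *
P=np.load('P.npy')
def box(n,u0,u1,v0,v1,zmin):
    Q=P[v0:v1,u0:u1].reshape(-1,3); q=Q[(Q[:,2]>zmin)&(Q[:,2]<500)]; print(n,len(q),'ctr',q.mean(0),'min',q.min(0),'max',q.max(0))
box('big1',195,228,100,136,15);box('big2',168,196,140,172,15);box('small',218,240,176,198,20)
box('vise',232,295,235,322,15);box('brass',333,362,232,262,15);box('red',235,295,90,138,15)
box('cabinet',110,140,150,258,15); box('stand',438,496,278,310,8)
box('holder',195,235,328,364,6);box('case',315,348,290,324,4)
c=shot('wrist'); print(c['fov_y'],c['cx'],c['cy'],c['k1']);print(np.array(c['tool_from_camera']))
print(manip.read_state()['eef_rot'])
plan([400,40],9,250)
E
```

```text
big1 367 ctr [770.7 289.3  30.9] min [754.8 271.4  15. ] max [788.5 307.9  43.6]
big2 369 ctr [707.6 340.8  31.3] min [690.2 325.   15.4] max [727.1 358.3  43.6]
small 165 ctr [650.  257.1  25.1] min [637.3 244.6  20.3] max [662.9 269.4  34.2]
vise 1709 ctr [488.1 189.9  55.9] min [412.4 155.8  15.5] max [548.8 235.4  74.7]
brass 495 ctr [541.3  41.7  21.9] min [519.3  19.6  16.6] max [562.7  63.2  26.3]
red 964 ctr [785.1 192.3  39.2] min [747.7 140.   15.1] max [829.2 237.   59.3]
cabinet 2929 ctr [616.6 434.7  58.5] min [520.8 413.3  15. ] max [717.5 458.3  72.6]
stand 955 ctr [ 456.  -178.5   16. ] min [ 430.2 -226.6    8. ] max [ 481.4 -131.5   22.8]
holder 527 ctr [359.6 282.4  11.8] min [335.7 253.9   6. ] max [383.  310.9  22.1]
case 146 ctr [433.5  71.3   6.6] min [412.2  49.7   4.1] max [455.6  93.5  10.8]
66.08468839760555 320.15446489048367 237.7840428959154 -0.07409446037565856
[[  -0.     1.     0.3   82.6]
 [   1.     0.     0.     0.5]
 [   0.     0.3   -1.  -160.3]
 [   0.     0.     0.     1. ]]
[ 3.1 -0.   0.2]
pos [ 135.4 -533.1  224.5] rot [180.   -0.   14.3] shift tool [ 397.5 -490.3  -25.5] norm 631.7089335564947 rotvec [ 0.  -0.   5.3] clock 1.2
```

Run:
```python
from h import *
plan([480,55],14.3,250)
```

```text
pos [ 135.4 -533.1  224.5] rot [180.   -0.   14.3] shift tool [ 478.8 -485.1  -25.5] norm 682.0598655474301 rotvec [ 0. -0. -0.] clock 1.2
```

>>> send_rows:
  plan:
    - {"travel": [34,-35,-2],"delta_rot": [0,0,0],"fingers": -1}
    - {"travel": [34,-35,-2],"delta_rot": [0,0,0],"fingers": -1}
    - {"travel": [34,-35,-2],"delta_rot": [0,0,0],"fingers": -1}
    - {"travel": [34,-35,-2],"delta_rot": [0,0,0],"fingers": -1}
    - {"travel": [34,-35,-2],"delta_rot": [0,0,0],"fingers": -1}
    - {"travel": [34,-35,-2],"delta_rot": [0,0,0],"fingers": -1}
    - {"travel": [34,-35,-2],"delta_rot": [0,0,0],"fingers": -1}
    - {"travel": [34,-35,-2],"delta_rot": [0,0,0],"fingers": -1}
    - {"travel": [34,-35,-2],"delta_rot": [0,0,0],"fingers": -1}
    - {"travel": [34,-35,-2],"delta_rot": [0,0,0],"fingers": -1}
    - {"travel": [34,-35,-2],"delta_rot": [0,0,0],"fingers": -1}
    - {"travel": [34,-35,-2],"delta_rot": [0,0,0],"fingers": -1}
    - {"travel": [34,-35,-2],"delta_rot": [0,0,0],"fingers": -1}
    - {"travel": [36,-30,0],"delta_rot": [0,0,0],"fingers": -1}
    - {"travel": [0,0,0],"delta_rot": [0,0,0],"fingers": -1}
    - {"travel": [0,0,0],"delta_rot": [0,0,0],"fingers": -1}

```text
clock: 3.2
eef_pos: [479.0, 54.4, 250.3]
eef_rot: [3.142, 0.0, 0.249]
wrist_force: [-0.2, -0.2, -0.3]
finger_gap: 94.2
```

```bash
cat >> h.py <<'E'
def fit(c,mask,z):
    m=cv2.morphologyEx(mask.astype(np.uint8),cv2.MORPH_OPEN,np.ones((3,3)))
    p=pts(c,np.argwhere(m)[:,::-1],z)[:,:2].astype(np.float32)
    return p.mean(0),cv2.minEnclosingCircle(p),cv2.minAreaRect(p)
E
python3 - <<'E'
from h import *
c=shot('wrist','w1.png'); print(manip.read_state()['eef_pos'])
for m,z in (('brass_box',23),('watch_case',9),('movement_holder',12),('box_mat',4),('loupe_mat',4)):
    for d in masks_of(m,'wrist'): print(m,round(d['confidence'],2),*fit(c,d['region'],z))
E
```

```text
[478.9  54.1 250.5]
brass_box 0.65 [469.2 317.2] ((468.775146484375, 316.782958984375), 46.75672149658203) ((468.3918151855469, 317.7271728515625), (67.78168487548828, 70.3111801147461), 5.914032936096191)
brass_box 0.59 [542.   40.6] ((541.8897094726562, 40.09397888183594), 22.669431686401367) ((541.9297485351562, 40.218017578125), (43.549373626708984, 42.9884033203125), 77.99715423583984)
watch_case 0.62 [435.5  68.9] ((435.84210205078125, 69.53792572021484), 20.984375) ((435.1009216308594, 68.94156646728516), (39.323646545410156, 36.24182891845703), 12.557899475097656)
movement_holder 0.72 [362.8 280. ] ((362.5076599121094, 279.5636901855469), 30.96881675720215) ((361.2949523925781, 280.1413269042969), (59.898460388183594, 38.13933181762695), 61.87464904785156)
box_mat 0.78 [434.9 -55.5] ((431.9755859375, -58.423377990722656), 46.90885543823242) ((431.4474792480469, -58.96134948730469), (71.17662811279297, 70.10921478271484), 3.35007381439209)
loupe_mat 0.92 [611.8 142.7] ((610.7051391601562, 142.58460998535156), 47.60871124267578) ((611.1284790039062, 142.3585662841797), (70.5628433227539, 70.31877136230469), 84.71846771240234)
```

View pics/w1.png

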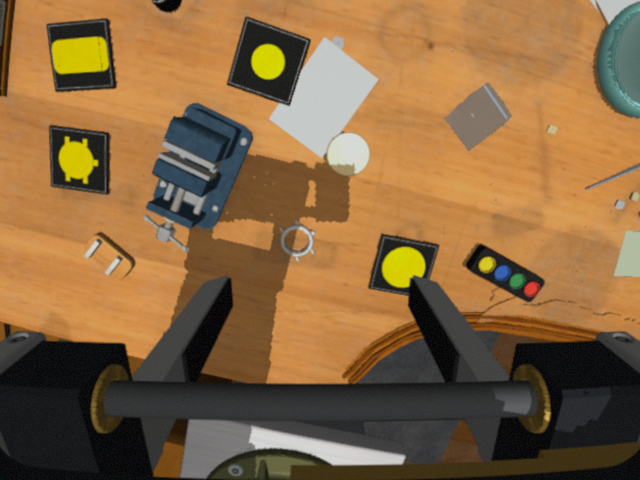

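The view shows everything clearly: brass box (348,154), watch case (297,240), mats, holder (108,256), vise (200,165). Brass box first.

Run:
```python
from h import *
plan([542,40.2],14.3,22)
```

```text
pos [479.1  54.2 250.7] rot [180.   -0.   14.2] shift tool [ 57.4  28.9 228.7] norm 237.57046508568928 rotvec [ 0.  -0.  -0.1] clock 3.5
```

>>> send_rows:
  plan:
    - {"travel": [29,14,50],"delta_rot": [0,0,0],"fingers": -1}
    - {"travel": [28.4,15,50],"delta_rot": [0,0,0],"fingers": -1}
    - {"travel": [0,0,45],"delta_rot": [0,0,0],"fingers": -0.5}
    - {"travel": [0,0,35],"delta_rot": [0,0,0],"fingers": -0.4}
    - {"travel": [0,0,25],"delta_rot": [0,0,0],"fingers": -0.4}
    - {"travel": [0,0,15],"delta_rot": [0,0,0],"fingers": -0.4}
    - {"travel": [0,0,8.7],"delta_rot": [0,0,0],"fingers": -0.4}
    - {"travel": [0,0,0],"delta_rot": [0,0,0],"fingers": -0.4}
    - {"travel": [0,0,0],"delta_rot": [0,0,0],"fingers": 1}
    - {"travel": [0,0,0],"delta_rot": [0,0,0],"fingers": 1}
    - {"travel": [0,0,0],"delta_rot": [0,0,0],"fingers": 1}
    - {"travel": [0,0,0],"delta_rot": [0,0,0],"fingers": 1}
    - {"travel": [0,0,-15],"delta_rot": [0,0,0],"fingers": 1}
    - {"travel": [0,0,-25],"delta_rot": [0,0,0],"fingers": 1}
    - {"travel": [0,0,-20],"delta_rot": [0,0,0],"fingers": 1}
    - {"travel": [0,0,0],"delta_rot": [0,0,0],"fingers": 1}
  grip_force: 12

```text
clock: 5.5
eef_pos: [542.8, 40.8, 83.6]
eef_rot: [3.141, -0.003, 0.249]
wrist_force: [-0.2, -0.1, 0.0]
finger_gap: 45.0
```

Run:
```python
from h import *
plan([432.0,-58.9],14.3,28)
```

```text
pos [542.8  40.8  83.6] rot [180.   -0.2  14.3] shift tool [-132.2   69.3   55.2] norm 159.0905084508911 rotvec [ 0.  -0.2 -0. ] clock 5.5
```

>>> send_rows:
  plan:
    - {"travel": [-26,14,0],"delta_rot": [0,0,0],"fingers": 1}
    - {"travel": [-36,18,0],"delta_rot": [0,0,0],"fingers": 1}
    - {"travel": [-36,18,0],"delta_rot": [0,0,0],"fingers": 1}
    - {"travel": [-24,13,10],"delta_rot": [0,0,0],"fingers": 1}
    - {"travel": [-10,6,20],"delta_rot": [0,0,0],"fingers": 1}
    - {"travel": [0,0,16],"delta_rot": [0,0,0],"fingers": 1}
    - {"travel": [0,0,9.5],"delta_rot": [0,0,0],"fingers": 1}
    - {"travel": [0,0,0],"delta_rot": [0,0,0],"fingers": 1}
    - {"travel": [0,0,0],"delta_rot": [0,0,0],"fingers": 1}
    - {"travel": [0,0,0],"delta_rot": [0,0,0],"fingers": -0.3}
    - {"travel": [0,0,0],"delta_rot": [0,0,0],"fingers": -0.4}
    - {"travel": [0,0,0],"delta_rot": [0,0,0],"fingers": -0.4}
    - {"travel": [0,0,-20],"delta_rot": [0,0,0],"fingers": -0.4}
    - {"travel": [0,0,-40],"delta_rot": [0,0,0],"fingers": -0.4}
    - {"travel": [0,0,-40],"delta_rot": [0,0,0],"fingers": -0.4}
    - {"travel": [0,0,-20],"delta_rot": [0,0,0],"fingers": -0.4}
    - {"travel": [0,0,0],"delta_rot": [0,0,0],"fingers": -0.4}

```text
clock: 7.62
eef_pos: [431.6, -58.8, 147.3]
eef_rot: [3.14, -0.002, 0.249]
wrist_force: [0.1, 0.3, -0.2]
finger_gap: 65.8
```

Run:
```python
from h import *
plan([400,70],14.3,130)
c=shot('wrist','w2.png')
for m,z in (('brass_box',27),('watch_case',9)):
    for d in masks_of(m,'wrist'): print(m,round(d['confidence'],2),*fit(c,d['region'],z))
```

```text
pos [431.6 -58.8 147.3] rot [179.9  -0.1  14.3] shift tool [   1.  -132.6   17.1] norm 133.70144556368933 rotvec [ 0.1 -0.1 -0. ] clock 7.625
brass_box 0.57 [433.3 -58.8] ((433.26611328125, -59.35194396972656), 24.444013595581055) ((433.1396484375, -58.847984313964844), (47.78498077392578, 44.5650634765625), 14.202369689941406)
watch_case 0.94 [434.2  68.2] ((434.2685546875, 67.80684661865234), 23.828357696533203) ((434.91986083984375, 67.38324737548828), (43.5670051574707, 41.32441711425781), 39.5980110168457)
```

>>> send_rows:
  plan:
    - {"travel": [8,-31,5],"delta_rot": [0,0,0],"fingers": -0.4}
    - {"travel": [9,-31,5],"delta_rot": [0,0,0],"fingers": -0.4}
    - {"travel": [9,-31,5],"delta_rot": [0,0,0],"fingers": -0.4}
    - {"travel": [8,-30,2],"delta_rot": [0,0,0],"fingers": -0.4}
    - {"travel": [0,0,0],"delta_rot": [0,0,0],"fingers": -0.4}
    - {"travel": [0,0,0],"delta_rot": [0,0,0],"fingers": -0.4}

```text
clock: 8.52
eef_pos: [433.5, 68.6, 128.6]
eef_rot: [-3.141, 0.001, 0.249]
wrist_force: [0.1, -0.8, 0.4]
finger_gap: 65.9
```

Run:
```python
from h import *
c=shot('wrist','w3.png')
for d in masks_of('watch_case','wrist'): print(round(d['confidence'],2),*fit(c,d['region'],9)); r=d['region']; np.save('r.npy',r)
for d in tip_of('watch_case','wrist'): print(w(c,d['at']))
# rectified top view at z=7: 10 px/mm... 4 px/mm, 80mm square, world x up, y left
n=150; g=np.array([[435+ (300-i)/7.5, 69+(300-j)/7.5] for i in range(600) for j in range(600)])
f=240/np.tan(np.radians(c['fov_y'])/2); W=np.c_[g,np.full(len(g),9.0)]
q=(W-c['T'][:3,3])@c['T'][:3,:3]; x=np.c_[q[:,0],-q[:,1]]/-q[:,2:]; x*=1+c['k1']*(x**2).sum(1,keepdims=True)
m=(x*f+[c['cx'],c['cy']]).astype(np.float32).reshape(600,600,2)
o=cv2.remap(c['color'],m[...,0],m[...,1],cv2.INTER_LINEAR); cv2.imwrite('pics/w3r.png',o[...,::-1])
```

```text
0.9 [433.5  70.4] ((433.7149353027344, 71.03919219970703), 21.854745864868164) ((433.4883728027344, 70.65808868408203), (42.8692741394043, 36.63188171386719), 10.904128074645996)
[431.   69.1  -2.1]
```

View pics/w3r.png

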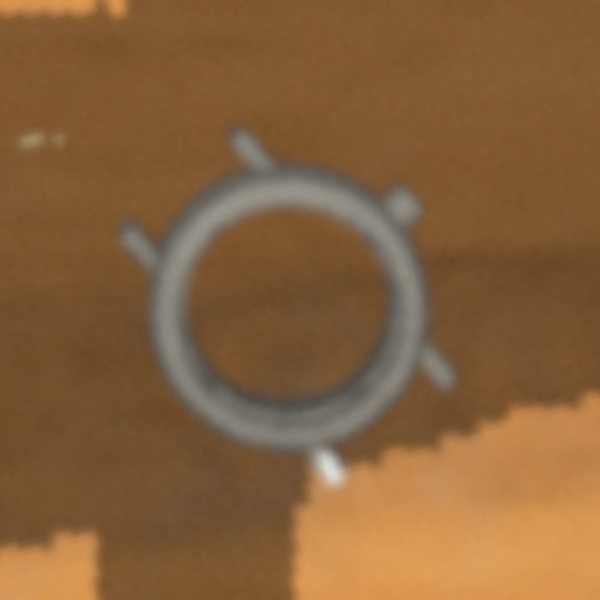

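Ring centre at rectified (289,306) → world (434.2, 70.5); crown at (405,206) → case x axis at ≈40.5°. I'll grip on the mirrored line (tool yaw 73.5°), which keeps joint 6 in range at the mat.

>>> send_rows:
  plan:
    - {"travel": [1.1,-1.7,0],"delta_rot": [0,0,0],"fingers": -0.4}
    - {"travel": [0,0,10],"delta_rot": [0,0,-9.9],"fingers": -0.4}
    - {"travel": [0,0,12],"delta_rot": [0,0,-9.9],"fingers": -0.4}
    - {"travel": [0,0,12],"delta_rot": [0,0,-9.9],"fingers": -0.4}
    - {"travel": [0,0,12],"delta_rot": [0,0,-9.9],"fingers": -0.4}
    - {"travel": [0,0,12],"delta_rot": [0,0,-9.9],"fingers": -0.4}
    - {"travel": [0,0,10],"delta_rot": [0,0,-9.7],"fingers": -0.4}
    - {"travel": [0,0,0],"delta_rot": [0,0,0],"fingers": -0.4}
    - {"travel": [0,0,0],"delta_rot": [0,0,0],"fingers": -0.4}

```text
clock: 9.8
eef_pos: [434.7, 70.8, 61.7]
eef_rot: [3.141, -0.0, 1.278]
wrist_force: [-0.0, 0.1, 0.4]
finger_gap: 65.6
```

Run:
```python
from h import *
plan([434.2,70.5],73.5,20.5)
```

```text
pos [434.7  70.8  61.7] rot [180.   -0.   73.2] shift tool [-0.4 -0.4 41.2] norm 41.15726411693845 rotvec [ 0.  -0.  -0.3] clock 9.8
```

>>> send_rows:
  plan:
    - {"travel": [-0.4,-0.4,20],"delta_rot": [0,0,0],"fingers": -0.4}
    - {"travel": [0,0,14],"delta_rot": [0,0,0],"fingers": -0.4}
    - {"travel": [0,0,7.2],"delta_rot": [0,0,0],"fingers": -0.4}
    - {"travel": [0,0,0],"delta_rot": [0,0,0],"fingers": -0.4}
    - {"travel": [0,0,0],"delta_rot": [0,0,0],"fingers": 1}
    - {"travel": [0,0,0],"delta_rot": [0,0,0],"fingers": 1}
    - {"travel": [0,0,0],"delta_rot": [0,0,0],"fingers": 1}
    - {"travel": [0,0,0],"delta_rot": [0,0,0],"fingers": 1}
    - {"travel": [0,0,-15],"delta_rot": [0,0,0],"fingers": 1}
    - {"travel": [0,0,-35],"delta_rot": [0,0,0],"fingers": 1}
    - {"travel": [0,0,-40],"delta_rot": [0,0,0],"fingers": 1}
    - {"travel": [0,0,-30],"delta_rot": [0,0,0],"fingers": 1}
    - {"travel": [0,0,0],"delta_rot": [0,0,0],"fingers": 1}
  grip_force: 10

```text
clock: 11.42
eef_pos: [434.9, 70.7, 142.6]
eef_rot: [3.137, -0.002, 1.282]
wrist_force: [-0.8, 0.6, -0.7]
finger_gap: 36.9
```

Run:
```python
from h import *
plan([463.8,332.3],38.3,25.3)
```

```text
pos [434.9  70.7 142.6] rot [179.8  -0.1  73.5] shift tool [258.8 -47.2 117.5] norm 288.1572832774491 rotvec [ 0.2 -0.2 35.2] clock 11.425
```

>>> send_rows:
  plan:
    - {"travel": [20,-4,0],"delta_rot": [0,0,0],"fingers": 1}
    - {"travel": [37,-7,0],"delta_rot": [0,0,0],"fingers": 1}
    - {"travel": [37,-7,0],"delta_rot": [0,0,0],"fingers": 1}
    - {"travel": [37,-7,0],"delta_rot": [0,0,0],"fingers": 1}
    - {"travel": [37,-7,0],"delta_rot": [0,0,0],"fingers": 1}
    - {"travel": [37,-6,0],"delta_rot": [0,0,0],"fingers": 1}
    - {"travel": [34,-6,0],"delta_rot": [0,0,0],"fingers": 1}
    - {"travel": [19.8,-3.2,0],"delta_rot": [0,0,0],"fingers": 1}
    - {"travel": [0,0,10],"delta_rot": [0,0,8.8],"fingers": 1}
    - {"travel": [0,0,15],"delta_rot": [0,0,8.8],"fingers": 1}
    - {"travel": [0,0,15],"delta_rot": [0,0,8.8],"fingers": 1}
    - {"travel": [0,0,10],"delta_rot": [0,0,8.8],"fingers": 1}
    - {"travel": [0,0,0],"delta_rot": [0,0,0],"fingers": 1}
    - {"travel": [0,0,0],"delta_rot": [0,0,0],"fingers": 1}

```text
clock: 13.18
eef_pos: [462.4, 332.1, 90.1]
eef_rot: [-3.142, 0.0, 0.671]
wrist_force: [-0.1, -1.0, 0.0]
finger_gap: 37.0
```

Run:
```python
from h import *
plan([463.8,332.3],38.3,25.3)
c=shot('wrist','w4.png')
```

```text
pos [462.4 332.1  90.1] rot [-180.     0.    38.5] shift tool [ 1.2  0.8 64.8] norm 64.83631615109867 rotvec [-0.   0.   0.2] clock 13.175
```

View pics/w4.png

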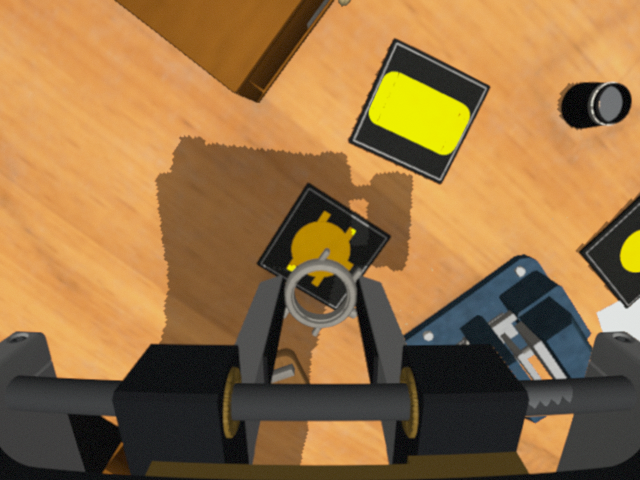

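Case is held well, its lugs parallel with the outline's. Lowering.

>>> send_rows:
  plan:
    - {"travel": [1.2,0.8,15],"delta_rot": [0,0,0],"fingers": 1}
    - {"travel": [0,0,20],"delta_rot": [0,0,0],"fingers": 1}
    - {"travel": [0,0,15],"delta_rot": [0,0,0],"fingers": 1}
    - {"travel": [0,0,10],"delta_rot": [0,0,0],"fingers": 1}
    - {"travel": [0,0,4.8],"delta_rot": [0,0,0],"fingers": 1}
    - {"travel": [0,0,0],"delta_rot": [0,0,0],"fingers": 1}
    - {"travel": [0,0,0],"delta_rot": [0,0,0],"fingers": 1}
    - {"travel": [0,0,0],"delta_rot": [0,0,0],"fingers": 0.0}
    - {"travel": [0,0,0],"delta_rot": [0,0,0],"fingers": -0.3}
    - {"travel": [0,0,0],"delta_rot": [0,0,0],"fingers": -0.3}
    - {"travel": [0,0,-20],"delta_rot": [0,0,0],"fingers": -0.3}
    - {"travel": [0,0,-40],"delta_rot": [0,0,0],"fingers": -0.3}
    - {"travel": [0,0,-50],"delta_rot": [0,0,0],"fingers": -0.3}
    - {"travel": [0,0,-20],"delta_rot": [0,0,0],"fingers": -0.4}
    - {"travel": [0,0,0],"delta_rot": [0,0,0],"fingers": -0.4}

```text
clock: 15.1
eef_pos: [464.3, 332.5, 156.5]
eef_rot: [3.141, -0.003, 0.668]
wrist_force: [0.3, 0.7, -0.2]
finger_gap: 65.4
```

```bash
cat >> h.py <<'E'
def rect(c,cx,cy,z,f,s=7.5,n=600):
    i,j=np.mgrid[0:n,0:n]; W=np.stack([cx+(n/2-i)/s,cy+(n/2-j)/s,np.full((n,n),float(z))],-1)
    q=(W-c['T'][:3,3])@c['T'][:3,:3]; x=np.stack([q[...,0],-q[...,1]],-1)/-q[...,2:]
    x=x*(1+c['k1']*(x**2).sum(-1,keepdims=True))*(240/np.tan(np.radians(c['fov_y'])/2))+[c['cx'],c['cy']]
    x=x.astype(np.float32); o=cv2.remap(c['color'],x[...,0],x[...,1],cv2.INTER_LINEAR)
    if f: cv2.imwrite('pics/'+f,o[...,::-1])
    return o
E
python3 - <<'E'
from h import *
c=shot('wrist','w5.png')
a=rect(c,464,330,6,None,5,400)
b=rect(c,361,280,12,None,5,400)
cv2.imwrite('pics/w5r.png',np.hstack([a,b])[...,::-1])
for m,z in (('watch_case',13),('movement_holder',12),('case_mat',4),('holder_mat',4),('loupe',31)):
    for d in masks_of(m,'wrist'): print(m,round(d['confidence'],2),*fit(c,d['region'],z))
plan([361,280],60,130)
E
```

```text
watch_case 0.98 [464.8 332. ] ((464.9336853027344, 332.52685546875), 23.708385467529297) ((465.1227722167969, 330.23486328125), (43.161338806152344, 41.70217514038086), 4.466738700866699)
movement_holder 0.71 [362.6 285. ] ((363.3252258300781, 283.427490234375), 32.36674499511719) ((361.5701904296875, 284.55810546875), (63.36756134033203, 35.32883834838867), 62.190914154052734)
case_mat 0.74 [465.3 331.4] ((464.387939453125, 331.42950439453125), 49.208534240722656) ((463.9866943359375, 331.2574768066406), (71.40454864501953, 72.85750579833984), 6.278238296508789)
holder_mat 0.65 [358.6 282.7] ((359.1412353515625, 281.4015808105469), 32.578346252441406) ((357.7372131347656, 281.95758056640625), (63.86767578125, 34.53643798828125), 60.09160232543945)
holder_mat 0.58 [574.4 340.3] ((574.2383422851562, 338.9935607910156), 48.147430419921875) ((573.88427734375, 339.6875), (70.67202758789062, 70.52156066894531), 15.409730911254883)
loupe 0.68 [680.1 337.3] ((681.4500732421875, 338.362548828125), 12.626594543457031) ((679.66748046875, 336.7997741699219), (5.416254997253418, 25.243967056274414), 41.24049377441406)
loupe 0.65 [643.5 264.8] ((643.4287109375, 264.02740478515625), 20.60709571838379) ((643.6317749023438, 264.1551208496094), (26.721233367919922, 41.00824737548828), 42.62123489379883)
pos [463.5 332.  154.1] rot [-180.     0.1   38.3] shift tool [-112.7  -22.6   24.3] norm 117.47383877165429 rotvec [ -0.    0.1 -21.7] clock 15.4
```

View pics/w5r.png

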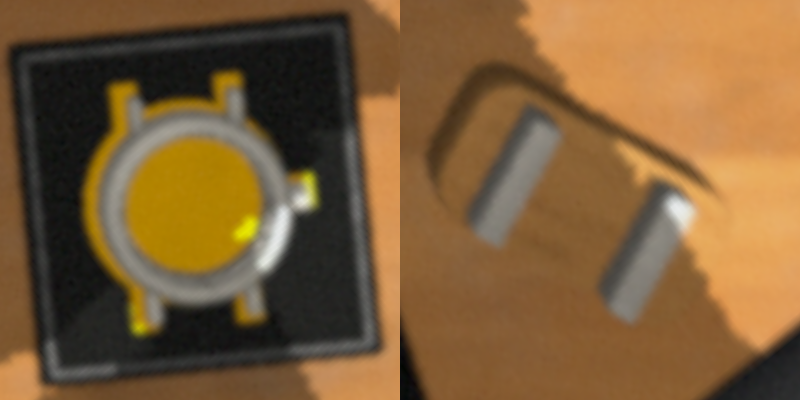

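Watch case sits on its outline (ring centre (195,208), outline centre about (186,202), ≤2.5 mm off, aligned). Holder jaws at (511,175)/(648,255), long axis ~60°. Closer look at the holder.

>>> send_rows:
  plan:
    - {"travel": [-20,-4,0],"delta_rot": [0,0,0],"fingers": -0.4}
    - {"travel": [-37,-7,0],"delta_rot": [0,0,0],"fingers": -0.4}
    - {"travel": [-36,-7.6,0],"delta_rot": [0,0,0],"fingers": -0.4}
    - {"travel": [-19.7,-4,0],"delta_rot": [0,0,0],"fingers": -0.4}
    - {"travel": [0,0,10],"delta_rot": [0,0,-9],"fingers": -0.4}
    - {"travel": [0,0,10],"delta_rot": [0,0,-9],"fingers": -0.4}
    - {"travel": [0,0,4],"delta_rot": [0,0,-9],"fingers": -0.4}
    - {"travel": [0,0,0],"delta_rot": [0,0,0],"fingers": -0.4}
    - {"travel": [0,0,0],"delta_rot": [0,0,0],"fingers": -0.4}

```text
clock: 16.52
eef_pos: [361.3, 280.2, 131.2]
eef_rot: [-3.142, 0.0, 1.135]
wrist_force: [-0.0, 0.3, 0.7]
finger_gap: 65.7
```

Run:
```python
from h import *
plan([361,281],62,20)
c=shot('wrist')
a=rect(c,361,281,12,None,5,400)
b=rect(c,361,281,20,None,5,400)
cv2.imwrite('pics/w6r.png',np.hstack([a,b])[...,::-1])
# depth-based plan view of the wood+jaws
v,u=np.mgrid[0:480,0:640]; P=pts(c,np.c_[u.ravel(),v.ravel()])
k=(np.hypot(P[:,0]-361,P[:,1]-281)<50)
for lo,hi in ((8,15),(17.5,24)):
    q=P[k&(P[:,2]>lo)&(P[:,2]<hi)][:,:2].astype(np.float32); print(lo,len(q),q.mean(0),cv2.minAreaRect(q))
```

```text
pos [361.3 280.2 131.2] rot [-180.     0.    65.1] shift tool [  0.6  -0.6 111.2] norm 111.226465929124 rotvec [-0.   0.   3.1] clock 16.525
8 1985 [360.2 283.8] ((359.74420166015625, 282.91802978515625), (58.284812927246094, 30.023168563842773), 60.851173400878906)
17.5 512 [361.4 286.1] ((361.15521240234375, 285.4949035644531), (36.38496398925781, 25.363800048828125), 61.27951431274414)
```

View pics/w6r.png

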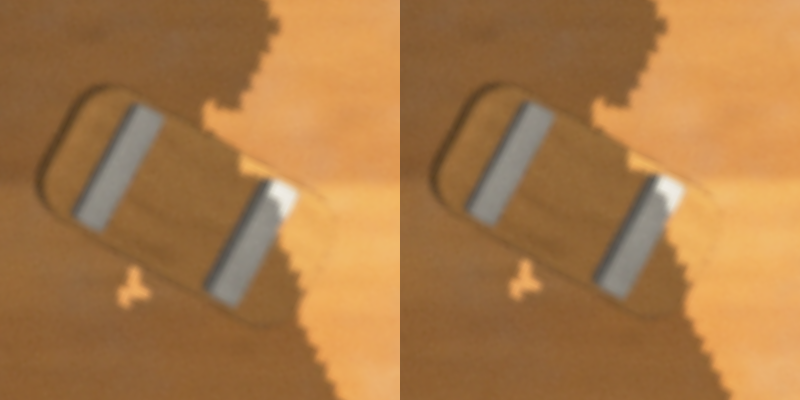

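>>> send_rows:
  plan:
    - {"travel": [1.8,-2.6,10],"delta_rot": [0,0,4.2],"fingers": -0.4}
    - {"travel": [0,0,30],"delta_rot": [0,0,0],"fingers": -0.4}
    - {"travel": [0,0,30],"delta_rot": [0,0,0],"fingers": -0.4}
    - {"travel": [0,0,20],"delta_rot": [0,0,0],"fingers": -0.4}
    - {"travel": [0,0,13],"delta_rot": [0,0,0],"fingers": -0.4}
    - {"travel": [0,0,7.7],"delta_rot": [0,0,0],"fingers": -0.4}
    - {"travel": [0,0,0],"delta_rot": [0,0,0],"fingers": -0.4}
    - {"travel": [0,0,0],"delta_rot": [0,0,0],"fingers": 1}
    - {"travel": [0,0,0],"delta_rot": [0,0,0],"fingers": 1}
    - {"travel": [0,0,0],"delta_rot": [0,0,0],"fingers": 1}
    - {"travel": [0,0,0],"delta_rot": [0,0,0],"fingers": 1}
    - {"travel": [0,0,0],"delta_rot": [0,0,0],"fingers": 1}
    - {"travel": [0,0,-15],"delta_rot": [0,0,0],"fingers": 1}
    - {"travel": [0,0,-35],"delta_rot": [0,0,0],"fingers": 1}
    - {"travel": [0,0,-40],"delta_rot": [0,0,0],"fingers": 1}
    - {"travel": [0,0,-20],"delta_rot": [0,0,0],"fingers": 1}
    - {"travel": [0,0,0],"delta_rot": [0,0,0],"fingers": 1}
  grip_force: 15

```text
clock: 18.7
eef_pos: [360.2, 283.3, 132.3]
eef_rot: [3.14, -0.003, 1.066]
wrist_force: [-0.5, -0.4, -1.8]
finger_gap: 29.6
```

Run:
```python
from h import *
plan([574.3,339.5],105.3,25.5)
```

```text
pos [360.2 283.3 132.3] rot [179.9  -0.2  61.1] shift tool [152.5 160.  107.5] norm 245.75835187482318 rotvec [  0.2  -0.1 -44.2] clock 18.7
```

>>> send_rows:
  plan:
    - {"travel": [15,16,0],"delta_rot": [0,0,0],"fingers": 1}
    - {"travel": [25,26,0],"delta_rot": [0,0,0],"fingers": 1}
    - {"travel": [25,26,0],"delta_rot": [0,0,0],"fingers": 1}
    - {"travel": [25,26,0],"delta_rot": [0,0,0],"fingers": 1}
    - {"travel": [25,26,0],"delta_rot": [0,0,0],"fingers": 1}
    - {"travel": [23,24,0],"delta_rot": [0,0,0],"fingers": 1}
    - {"travel": [14.5,16,0],"delta_rot": [0,0,0],"fingers": 1}
    - {"travel": [0,0,10],"delta_rot": [0,0,-9],"fingers": 1}
    - {"travel": [0,0,10],"delta_rot": [0,0,-9],"fingers": 1}
    - {"travel": [0,0,15],"delta_rot": [0,0,-9],"fingers": 1}
    - {"travel": [0,0,15],"delta_rot": [0,0,-9],"fingers": 1}
    - {"travel": [0,0,10],"delta_rot": [0,0,-8.2],"fingers": 1}
    - {"travel": [0,0,0],"delta_rot": [0,0,0],"fingers": 1}
    - {"travel": [0,0,0],"delta_rot": [0,0,0],"fingers": 1}

```text
clock: 20.45
eef_pos: [573.5, 338.9, 70.5]
eef_rot: [-3.141, 0.0, 1.834]
wrist_force: [-0.9, -0.1, -1.0]
finger_gap: 29.9
```

Run:
```python
from h import *
plan([574.3,339.5],105.3,25.5)
```

```text
pos [573.5 338.9  70.5] rot [-180.     0.   105.1] shift tool [ 0.3  0.9 45. ] norm 44.98334851718662 rotvec [-0.   0.  -0.2] clock 20.45
```

>>> send_rows:
  plan:
    - {"travel": [0.3,0.9,15],"delta_rot": [0,0,0],"fingers": 1}
    - {"travel": [0,0,15],"delta_rot": [0,0,0],"fingers": 1}
    - {"travel": [0,0,10],"delta_rot": [0,0,0],"fingers": 1}
    - {"travel": [0,0,5],"delta_rot": [0,0,0],"fingers": 1}
    - {"travel": [0,0,0],"delta_rot": [0,0,0],"fingers": 1}
    - {"travel": [0,0,0],"delta_rot": [0,0,0],"fingers": 1}
    - {"travel": [0,0,0],"delta_rot": [0,0,0],"fingers": 0.0}
    - {"travel": [0,0,0],"delta_rot": [0,0,0],"fingers": -0.3}
    - {"travel": [0,0,0],"delta_rot": [0,0,0],"fingers": -0.3}
    - {"travel": [0,0,-20],"delta_rot": [0,0,0],"fingers": -0.3}
    - {"travel": [0,0,-40],"delta_rot": [0,0,0],"fingers": -0.3}
    - {"travel": [0,0,-50],"delta_rot": [0,0,0],"fingers": -0.3}
    - {"travel": [0,0,-30],"delta_rot": [0,0,0],"fingers": -0.3}
    - {"travel": [0,0,0],"delta_rot": [0,0,0],"fingers": -0.3}
    - {"travel": [0,0,0],"delta_rot": [0,0,0],"fingers": -0.3}

```text
clock: 22.32
eef_pos: [574.0, 339.3, 165.0]
eef_rot: [-3.141, 0.0, 1.837]
wrist_force: [-0.6, -0.7, 0.6]
finger_gap: 61.1
```

```bash
cat >> h.py <<'E'
def dfit(c,x,y,r,lo,hi):
    v,u=np.mgrid[0:480,0:640]; P=pts(c,np.c_[u.ravel(),v.ravel()])
    q=P[(np.hypot(P[:,0]-x,P[:,1]-y)<r)&(P[:,2]>lo)&(P[:,2]<hi)]
    p=q[:,:2].astype(np.float32); return len(q),q.mean(0),cv2.minEnclosingCircle(p),cv2.minAreaRect(p)
E
python3 - <<'E'
from h import *
c=shot('wrist')
print(dfit(c,574,340,40,12,19))
print(dfit(c,648,256,30,24,40))
for m,z in (('loupe',31),('movement_holder',16)):
    for d in masks_of(m,'wrist'): print(m,round(d['confidence'],2),*fit(c,d['region'],z))
plan([648,256],105.3,130)
cv2.imwrite('pics/w7r.png',np.hstack([rect(c,574,340,6,None,5,400),rect(c,648,256,31,None,5,400)])[...,::-1])
E
```

```text
(1676, array([573.8, 340.6,  15.9]), ((574.1697998046875, 339.6174011230469), 30.01609992980957), ((573.7252807617188, 339.8280334472656), (29.78104019165039, 57.50876998901367), 16.048282623291016))
(393, array([647.9, 257.2,  27. ]), ((648.978271484375, 257.4692077636719), 13.061227798461914), ((647.3980102539062, 256.6956481933594), (20.570737838745117, 25.047107696533203), 35.53864669799805))
loupe 0.74 [642.7 265. ] ((644.75927734375, 266.0553894042969), 20.97164535522461) ((642.3345336914062, 264.36297607421875), (20.90163803100586, 41.91136932373047), 35.07310104370117)
loupe 0.71 [701.9 345.7] ((703.0119018554688, 346.4071350097656), 28.48200225830078) ((702.2692260742188, 345.0530700683594), (36.924339294433594, 56.89885330200195), 61.4781608581543)
loupe 0.6 [759.9 299. ] ((763.9749755859375, 297.9508056640625), 31.003942489624023) ((761.7207641601562, 295.8968505859375), (37.24506378173828, 60.12038803100586), 56.589271545410156)
movement_holder 0.96 [573.6 341.2] ((574.2291259765625, 340.7353515625), 30.48491668701172) ((573.5842895507812, 340.5504150390625), (29.47295379638672, 58.41132354736328), 16.002222061157227)
pos [573.9 339.3 164.3] rot [-179.9    0.   105.3] shift tool [-99.8  49.6  34.3] norm 116.62378037813683 rotvec [-0.1  0.  -0. ] clock 22.475
```

View pics/w7r.png

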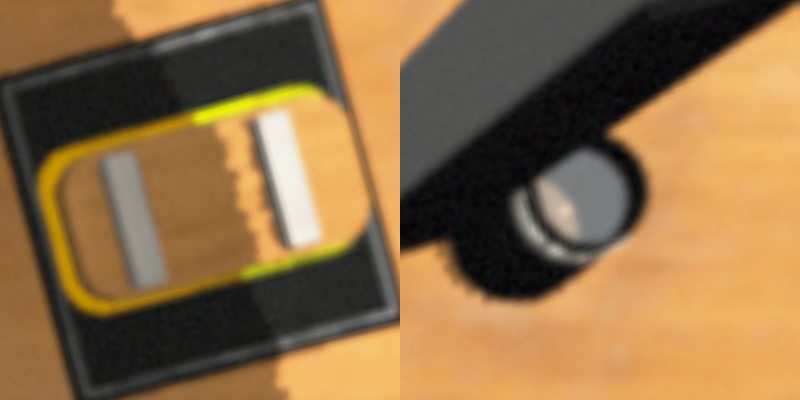

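Holder is in its outline, aligned (16.0° vs 15.4°). Now the loupe.

>>> send_rows:
  plan:
    - {"travel": [-20,10,0],"delta_rot": [0,0,0],"fingers": -0.3}
    - {"travel": [-30,15,0],"delta_rot": [0,0,0],"fingers": -0.3}
    - {"travel": [-30,15,10],"delta_rot": [0,0,0],"fingers": -0.3}
    - {"travel": [-20,10,14],"delta_rot": [0,0,0],"fingers": -0.3}
    - {"travel": [0,0,0],"delta_rot": [0,0,0],"fingers": -0.3}
    - {"travel": [0,0,0],"delta_rot": [0,0,0],"fingers": -0.3}

```text
clock: 23.22
eef_pos: [648.6, 256.7, 141.6]
eef_rot: [-3.141, -0.0, 1.837]
wrist_force: [0.2, 0.3, 0.4]
finger_gap: 61.1
```

Run:
```python
from h import *
c=shot('wrist')
print(dfit(c,648,256,30,27,40),dfit(c,648,256,30,15,40))
for d in masks_of('loupe','wrist'): print(round(d['confidence'],2),*fit(c,d['region'],31))
plan([648,256],105.3,24)
cv2.imwrite('pics/w8r.png',np.hstack([rect(c,648,256,0,None,5,400),rect(c,648,256,31,None,5,400)])[...,::-1])
```

```text
(271, array([649.9, 259. ,  29.6]), ((650.4296875, 257.93560791015625), 12.903077125549316), ((650.5084838867188, 258.29400634765625), (24.88762664794922, 24.257280349731445), 18.058462142944336)) (981, array([650.3, 259.1,  24.9]), ((650.39892578125, 258.38983154296875), 13.523045539855957), ((650.4926147460938, 258.4753723144531), (26.109954833984375, 25.912147521972656), 41.739418029785156))
0.86 [648.9 262.9] ((648.5804443359375, 262.5950927734375), 15.947117805480957) ((648.6654052734375, 262.45538330078125), (25.90841293334961, 31.03758430480957), 16.116485595703125)
0.77 [766.9 292. ] ((767.169189453125, 291.50616455078125), 27.84017562866211) ((767.2356567382812, 291.68524169921875), (36.06601333618164, 55.27214431762695), 69.66737365722656)
0.61 [704.8 342.3] ((705.2222900390625, 342.39422607421875), 22.982776641845703) ((705.2518920898438, 341.77764892578125), (45.924930572509766, 36.24591827392578), 2.746246337890625)
pos [648.5 257.1 142.1] rot [180.   -0.  105.3] shift tool [ -0.9  -0.9 118.1] norm 118.14202948383189 rotvec [ 0. -0.  0.] clock 23.325
```

View pics/w8r.png

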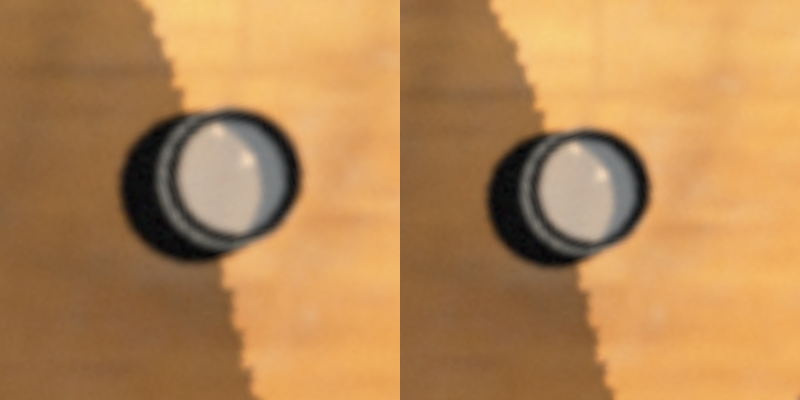

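>>> send_rows:
  plan:
    - {"travel": [0.4,2.0,15],"delta_rot": [0,0,0],"fingers": -0.3}
    - {"travel": [0,0,30],"delta_rot": [0,0,0],"fingers": -0.3}
    - {"travel": [0,0,30],"delta_rot": [0,0,0],"fingers": -0.3}
    - {"travel": [0,0,22],"delta_rot": [0,0,0],"fingers": -0.3}
    - {"travel": [0,0,15],"delta_rot": [0,0,0],"fingers": -0.3}
    - {"travel": [0,0,7.5],"delta_rot": [0,0,0],"fingers": -0.3}
    - {"travel": [0,0,0],"delta_rot": [0,0,0],"fingers": -0.3}
    - {"travel": [0,0,0],"delta_rot": [0,0,0],"fingers": 1}
    - {"travel": [0,0,0],"delta_rot": [0,0,0],"fingers": 1}
    - {"travel": [0,0,0],"delta_rot": [0,0,0],"fingers": 1}
    - {"travel": [0,0,0],"delta_rot": [0,0,0],"fingers": 1}
    - {"travel": [0,0,0],"delta_rot": [0,0,0],"fingers": 1}
    - {"travel": [0,0,-15],"delta_rot": [0,0,0],"fingers": 1}
    - {"travel": [0,0,-35],"delta_rot": [0,0,0],"fingers": 1}
    - {"travel": [0,0,-50],"delta_rot": [0,0,0],"fingers": 1}
    - {"travel": [0,0,0],"delta_rot": [0,0,0],"fingers": 1}
  grip_force: 8

```text
clock: 25.32
eef_pos: [652.4, 257.7, 127.9]
eef_rot: [3.133, -0.0, 1.837]
wrist_force: [-0.3, -0.4, -0.1]
finger_gap: 28.0
```

Run:
```python
from h import *
plan([611.8,143.2],105.3,27)
```

```text
pos [652.4 257.7 127.9] rot [179.5  -0.  105.3] shift tool [-99.8 -70.2 100.3] norm 157.9347746733663 rotvec [ 0.5 -0.  -0. ] clock 25.325
```

>>> send_rows:
  plan:
    - {"travel": [-15,-10.5,0],"delta_rot": [0,0,0],"fingers": 1}
    - {"travel": [-25,-17.5,0],"delta_rot": [0,0,0],"fingers": 1}
    - {"travel": [-25,-17.5,0],"delta_rot": [0,0,0],"fingers": 1}
    - {"travel": [-22,-15.5,10],"delta_rot": [0,0,0],"fingers": 1}
    - {"travel": [-12.8,-9.2,20],"delta_rot": [0,0,0],"fingers": 1}
    - {"travel": [0,0,20],"delta_rot": [0,0,0],"fingers": 1}
    - {"travel": [0,0,0],"delta_rot": [0,0,0],"fingers": 1}
    - {"travel": [0,0,0],"delta_rot": [0,0,0],"fingers": 1}

```text
clock: 26.32
eef_pos: [609.6, 143.0, 72.5]
eef_rot: [3.141, 0.0, 1.838]
wrist_force: [-0.0, -0.2, -0.7]
finger_gap: 28.2
```

Run:
```python
from h import *
plan([611.8,143.2],105.3,27)
```

```text
pos [609.6 143.   72.5] rot [180.    0.  105.3] shift tool [-0.4  2.1 45.5] norm 45.50940166134096 rotvec [ 0.  0. -0.] clock 26.325
```

>>> send_rows:
  plan:
    - {"travel": [-0.4,2.1,15],"delta_rot": [0,0,0],"fingers": 1}
    - {"travel": [0,0,15],"delta_rot": [0,0,0],"fingers": 1}
    - {"travel": [0,0,10],"delta_rot": [0,0,0],"fingers": 1}
    - {"travel": [0,0,5.2],"delta_rot": [0,0,0],"fingers": 1}
    - {"travel": [0,0,0],"delta_rot": [0,0,0],"fingers": 1}
    - {"travel": [0,0,0],"delta_rot": [0,0,0],"fingers": 1}
    - {"travel": [0,0,0],"delta_rot": [0,0,0],"fingers": 0.2}
    - {"travel": [0,0,0],"delta_rot": [0,0,0],"fingers": -0.1}
    - {"travel": [0,0,0],"delta_rot": [0,0,0],"fingers": -0.1}
    - {"travel": [0,0,-20],"delta_rot": [0,0,0],"fingers": -0.1}
    - {"travel": [0,0,-40],"delta_rot": [0,0,0],"fingers": -0.1}
    - {"travel": [0,0,-50],"delta_rot": [0,0,0],"fingers": -0.1}
    - {"travel": [0,0,-30],"delta_rot": [0,0,0],"fingers": -0.1}
    - {"travel": [-30,0,0],"delta_rot": [0,0,0],"fingers": -0.1}
    - {"travel": [-40,0,-20],"delta_rot": [0,0,0],"fingers": -0.1}
    - {"travel": [-30,0,-20],"delta_rot": [0,0,0],"fingers": -0.1}
    - {"travel": [0,0,0],"delta_rot": [0,0,0],"fingers": -0.1}
    - {"travel": [0,0,0],"delta_rot": [0,0,0],"fingers": -0.1}

```text
clock: 28.58
eef_pos: [637.3, 46.7, 206.9]
eef_rot: [-3.141, -0.0, 1.837]
wrist_force: [0.2, -0.4, -0.4]
finger_gap: 51.6
```

Run:
```python
from h import *
print(manip.read_state()['eef_pos'])
c=shot('wrist','w9.png')
print(dfit(c,612,143,30,28,45),dfit(c,612,143,30,20,45))
cv2.imwrite('pics/w9r.png',np.hstack([rect(c,612,143,4,None,5,400),rect(c,612,143,35,None,5,400)])[...,::-1])
t=shot('top')
for n,x,y,lo,hi in (('loupe',612,143,20,45),('box',432,-59,20,35),('holder',574,340,12,30),('case',464,330,8,20),('stand',456,-178,8,30),('red',785,192,15,70)): 
    r=dfit(t,x,y,45 if n in('holder','case','loupe','box') else 70,lo,hi); print(n,r[0],r[1],r[2],r[3])
a=rect(t,520,140,4,None,1.4,600)
cv2.imwrite('pics/t9.png',a[...,::-1])
```

```text
[637.3  46.7 206.9]
(495, array([611. , 142.7,  30.9]), ((610.98974609375, 142.77259826660156), 12.860552787780762), ((610.7278442382812, 142.7383575439453), (25.19356918334961, 25.183717727661133), 15.900026321411133)) (739, array([611.1, 142.4,  29.5]), ((611.1856079101562, 142.50115966796875), 13.513741493225098), ((611.1160888671875, 142.4232177734375), (25.993993759155273, 25.92882537841797), 67.8343505859375))
loupe 174 [610.  143.9  28.4] ((610.1717529296875, 144.20742797851562), 13.376557350158691) ((610.2123413085938, 144.08706665039062), (25.49118423461914, 25.101524353027344), 0.36234769225120544)
box 0 [nan nan nan] ((0.0, 0.0), 0.0) ((0.0, 0.0), (0.0, 0.0), 0.0)
holder 486 [573.6 338.3  16.7] ((573.3713989257812, 339.2210998535156), 29.389902114868164) ((573.5470581054688, 339.1271667480469), (30.36981201171875, 57.55096435546875), 13.873629570007324)
case 171 [464.9 330.7  10.8] ((466.97991943359375, 337.5181884765625), 28.763696670532227) ((468.6969909667969, 333.6755065917969), (55.85612869262695, 37.92106628417969), 35.0939826965332)
stand 954 [ 455.9 -178.9   16. ] ((453.8103942871094, -178.85772705078125), 48.668174743652344) ((455.6085510253906, -179.98358154296875), (95.21780395507812, 34.11809158325195), 75.94376373291016)
red 1479 [803.3 196.   38.1] ((796.3399658203125, 185.97909545898438), 67.3718032836914) ((802.7377319335938, 182.30221557617188), (105.4404067993164, 115.53591918945312), 3.429288625717163)h.py:48: RuntimeWarning: Mean of empty slice.
  p=q[:,:2].astype(np.float32); return len(q),q.mean(0),cv2.minEnclosingCircle(p),cv2.minAreaRect(p)
  ret = um.true_divide(
```

View pics/w9r.png

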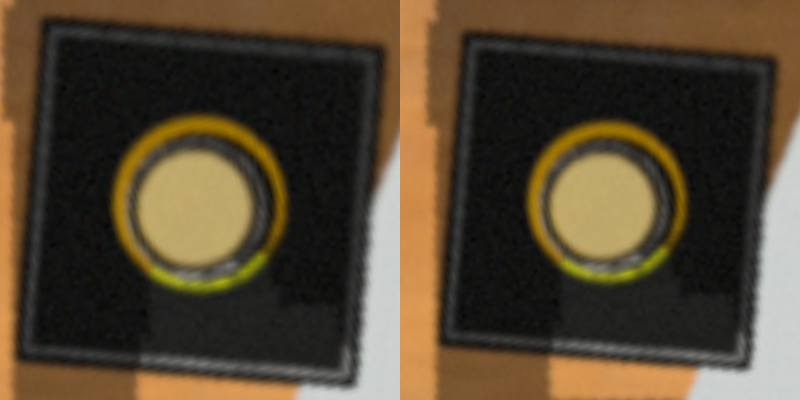

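View pics/t9.png

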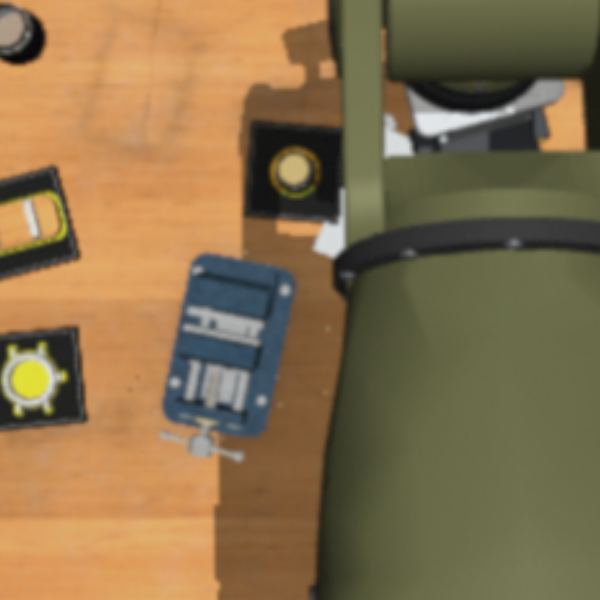

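Loupe stands upright, centred on its disc; case and holder on theirs; the arm hides the box from above, so one check from the scene camera, then hand in.

Run:
```python
from h import *
c=shot('scene')
print(dfit(c,432,-59,35,22,36)); print(dfit(c,785,192,75,30,70)[1])
for m in NAMES:
    for d in search_frame(m,'scene')[:2]: print(m,round(d['confidence'],2),w(c,d['at']))
```

```text
(227, array([428.2, -53.7,  27. ]), ((429.6277160644531, -55.73838424682617), 23.554218292236328), ((429.7084655761719, -54.96877670288086), (43.6162223815918, 43.05851364135742), 41.897926330566406))
[786.8 194.6  43.9]
loupe 0.9 [694.9 342.9  32.4]
loupe 0.73 [762.6 293.   25.2]
brass_box 0.56 [423.2 -49.6  29.2]
movement_holder 0.98 [565.  340.5  13.8]
watch_case 0.79 [462.2 333.5  15.4]
watch_case 0.38 [552.4 349.1   8.6]
loupe_mat 0.54 [627.5 163.7   1.8]
box_mat 0.58 [413.6 -38.3   1.2]
holder_mat 0.72 [553.4 347.4   8.4]
case_mat 0.6 [454.4 334.3   3.6]
case_mat 0.44 [461.6 333.1  14.4]
oil_stand 0.71 [ 445.8 -167.1   20.5]
red_box 0.94 [752.2 193.1  33.8]
```

```bash
python3 -c "
from h import *
print(manip.sign_off())"
```

```text
the job is handed in; nothing more can be done
None
```

I put the brass box, watch case, movement holder and small (30 mm) loupe on their own mats, let go of them and moved the arm clear. I handed the job in about 29 s into the run. No verdict is reported.

| Piece | Offset from outline centre | Turn | Last check |
|---|---|---|---|
| Loupe | about 1 mm | not needed | wrist camera |
| Movement holder | about 1 mm | within 1° | wrist camera |
| Watch case | about 2 mm | within 2° | wrist camera |
| Brass box | about 1 mm | not needed | wrist camera, just after placing it |

- **Brass box:** the arm hid it from the top camera at the end. The scene camera put it 4–5 mm off centre, but that camera read the mats 4–5 mm off in the same direction. It also put the box's top at z = 27 mm, as expected for a box sitting flat on the mat.
- **Watch case:** the final top-camera depth fit of its outline was unusable because only part of the ring gave readings. The picture shows it on its outline.
- **Oil stand:** it measured the same before and after.
- **Red box:** it was not touched. The arm spoiled its final top-camera measurement, but the scene camera read it within about 4 mm of its first position.

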